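# Hang the large screwdriver on the sprung balancer hook

## Robot

A 6-joint arm with a two-finger parallel gripper is mounted at the origin on a cart in front of the work surface, level with it; the furniture and walls round the work are solid. World frame = base frame: x ahead of the robot, y to its left, z up, the work surface at z = 0. Lengths are in mm, angles in rad, forces in N, time in s.
With the tool pointing down it reaches from about 350 to 725 mm from the base axis. Payload 6 kg.
Tool frame: the origin (TCP) lies at the very end of the fingers, on their centre line; the grasp point (between the pads) lies 19 mm behind it (arm.grip_point_offset is the distance from the TCP to the grasp point, in mm); z points along the fingers, y is the line along which they close (so a half turn about z gives the same grasp; the last joint's range is limited). The gripper opens to 85 mm and grips with 20 to 120 N. Pads are 22 mm wide; open, the fingers measure 114 mm over their backs; the gripper's body (76 mm by 85 mm) begins 54 mm behind the grasp point. The pads swing forward as they close: fully open they stand 13 mm farther back than shut.
Start: joints at [1.589, 0.04, 0.085, 0, -1.615, -0.334], TCP at [186.32, 570.314, 231.261] pointing down, gripper open.
Joint ranges: [-2.56, 2.56], [-1.29, 2.01], [-1.08, 1.49], [-3.29, 1.98], [-2.81, -0.18], [-2.99, 2.99]. Speed limits (rad/s): [2.57, 2.57, 3.01, 3.14, 3.14, 3.14].

## Interface

Orientations are given as a unit quaternion [w, x, y, z].
In Python, from station import arm gives the robot as it stands.
- The arm moves only by the tool carry_out, never from a script. Its argument "steps" is a list of rows, each a list of 3 entries, a list of its own where there are three numbers: the finger opening in m, from 0 to 0.0854, then the shift along the tool's x, y, z in m, then the turn about the tool's z in rad. A call has 1 to 10 rows; each row shifts and turns the commanded pose from where the row before left it, along the tool's axes as they then stand; what a row does not reach is not made up. A row lasts 1/8 s, in which the tool goes at most 62.5 mm and 10.7 degrees, less where a joint would pass 70% of its speed; a pose out of reach is approached as far as the arm can. A call with a gripper value outside its range is refused whole. The fingers move at their own pace and stop on an object; "force" is the grip in N (left out, the last holds). Time passes only in rows, so rows that do not move let the fingers close. It gives the time, the measured TCP pose, the force, the opening and the grip force at its end, in the units of the state.
- arm.read_state(): the state, without advancing time (a new reading comes with each control period).
- arm.get_image(name): name is "side" or "top" or "wrist"; returns a dict with "pixels" (420x560x3 uint8, red, green, blue), "intrinsics" (3x3 intrinsics, pixels), "rvec" (rotation vector, rad) and "tvec" (3), from world to camera coordinates, as OpenCV has them. Camera axes: x right, y down, z forward; pixel columns grow to the right and rows downward; lengths in mm; the calibration is good to about 2 mm. The wrist camera is an equidistant fisheye: a pixel r from the principal point sees the ray r / f radians off the axis. A picture is of the moment at which its call begins. There is no depth.
- arm.hand_in(): hands the job in; it is judged then, once.
Trained networks look in the newest picture that a camera, given by its name, has taken for a name from the list of things; names that differ only in an ending like _2 or _b are one class to them, and where a whole thing is asked for, a point or a joint stands for the part that bears it (a point fixed in the world has none). Each returns a list of dicts, best first, with "score" (0 to 1); they miss things now and then, are a little off and sometimes report something else, mostly with a low value. They report only what shows in the picture. A call takes as long as a camera call. They do not tell look-alikes from the thing itself.
- arm.outline_of(camera, label): "mask" (420x560 bool, what is visible of it) and "extent" ([left, top, right, bottom] in pixels, round what is visible of it).
- arm.pinpoint(camera, label): "position" ([column, row] in pixels: a listed point, or the origin of a listed thing).
The state is a dict: "t": time; "joint_pos": joint angles; "qd": joint speeds; "joint_torque": joint torques, N m; "eef_pos": TCP position; "eef_rot": TCP orientation; "ft_force": force on the tool from outside, world axes, zero at the start; "wrist_torque": the same for the moment, N m; "gripper_width": finger opening in mm; "grasp_force": force on a finger pad.
Only numpy, scipy, OpenCV 4.12 (cv2) and the standard library are available. Lean on these libraries where they do the work, as an engineer would, in place of code of your own. Each camera call takes 0.05 s, during which the arm holds its last target. There are 200 camera calls.

## Task

Two electric screwdrivers stand nose down in their rests under a tool balancer. Take the balancer's sprung hook by its handle, pull it down, slide it sideways so that a prong goes under the wire bail of the larger driver while that driver still stands in its rest, and let the hook rise fully home and let go, so that the driver hangs from it clear of its rest. Leave the smaller driver standing in its rest.

Things in the scene. Friction and masses are not known exactly. Their poses are not given: they have to be found in the camera images.
- handle (a point): Hook's handle: upright dark rubber cylinder, 22 mm across, 46 mm tall, on the end of a level 14 mm steel arm. Point on its axis, 24 mm below its top, 30 mm above the arm's middle line; at the top stop 295 mm above the worktop. y: along the rail (posts 322 mm tall), 130 mm away at +x, on which the hook slides sideways by hand, 135 mm either side of the middle (about 1 N friction, stays where left).
- hook (a point): Double hook (anchor shape) of 6 mm wire straight below the handle, moving with it, in the y-z plane (same axes): a stem and a prong curving out and up at +y and at -y. Point on the stem's axis, 85 mm below the handle point, level with the hollows where a bail rests, 16 mm to either side. Prong tips 34 mm to either side, tops 20 mm above the point; lowest wire 6 mm below it.
- hook_pull (a joint): How far the hook with arm and handle is pulled down, m: 0 at the top stop, where it starts, to 0.10 at the bottom stop. A damped spring draws it up with about 7.5 N at the top and 10 N at the bottom; let go, it rises at about 0.2 m/s.
- bail_large (a point): Wire bail on the larger driver (round body 52 mm across, 80 mm tall, 0.35 kg, 14 mm nose in the hole of one of two equal rests, 120 mm either side of the rail's middle, under the hook's path). Point: middle of the 6 mm wire at the arch's top, 176 mm above the worktop in the rest, 56 mm above the body. Loop in the x-z plane, square to the rail within 10 degrees; opening 44 wide, 53 high.
- driver_small: The smaller driver: same make, 36 mm across and 62 mm tall, its bail's top 151 mm above the worktop; it stands in the other rest. Origin on its axis where the body meets the rest, 40 mm above the worktop; z up along the driver.
Not all that is in view belongs to the job. Leave any yellow look-alike of the part that bears bail_large alone.

How it is judged (in metres and radians):
On the way:
1. the hook is pulled down at least 50 mm while the larger driver still stands in its rest (value of joint hook_pull above 0.05 m and distance of bail_large from where it was at the start of the episode below 0.02 m), for 0.1 s.
At the end, for the whole second after the job is handed in: Hook back at its top stop (within 12 mm), the larger driver hanging from it: bail top within 30 mm sideways of the hook point and from 10 mm below to 25 mm above it (so out of its rest), leaning under 23 degrees. Smaller driver in its rest: moved under 20 mm, leaning under 11 degrees (value of joint hook_pull below 0.012 m and horizontal distance between bail_large and hook below 0.03 m and z of bail_large in the frame of hook between -0.01 and 0.025 m and angle between bail_large's own z axis and vertical below 0.4 rad and distance of driver_small from where it was at the start of the episode below 0.02 m and angle between driver_small's own z axis and vertical below 0.2 rad); the robot touches nothing.
It also fails if it takes over 35 s, if anything falls off the work surface, if the arm or the gripper's body presses on something with over 40 N, if the wrist force passes 120 N, or if a joint passes its speed limit or range.

## Working session

There is one attempt and no reset: what is moved stays moved. The work goes in short steps, Python scripts to look and compute and a tool call to move; the robot and the scene stay as the last step left them, time stands still between calls to the robot, and variables do not carry over. Pictures are saved under pics/ and viewed, at most 10 in all, crops included, and the job is handed in when it is done.

Besides the shell and the picture viewer there is one more tool, called after ">>>" as name(argument=value, ...), one argument or row to a line, values as JSON. carry_out: Moves the arm, as the interface text tells. Its arguments: {"type":"object","properties":{"steps":{"type":"array"},"force":{"type":"number"}},"required":["steps"]}

```bash
mkdir -p pics; cat > h.py <<'E'
import numpy as np, cv2
from station import arm
def cam(n):
    i=arm.get_image(n); K=np.array(i["intrinsics"],float);R=cv2.Rodrigues(np.array(i["rvec"],float))[0];t=np.array(i["tvec"],float).ravel()
    return i["pixels"],K,R,t
def ray(K,R,t,p):
    d=np.linalg.inv(K)@[p[0],p[1],1]; d=R.T@d; return -R.T@t, d/np.linalg.norm(d)
def tri(a,b):
    A=np.zeros((3,3));B=np.zeros(3);P=[]
    for o,d in(a,b):
        M=np.eye(3)-np.outer(d,d);A+=M;B+=M@o
    x=np.linalg.solve(A,B); return x,[np.linalg.norm((np.eye(3)-np.outer(d,d))@(x-o)) for o,d in(a,b)]
def atz(r,z): o,d=r; return o+d*(z-o[2])/d[2]
E
python3 - <<'E'
from h import *
s=arm.read_state();print(s["eef_pos"],s["eef_rot"],s["t"])
ims=[]
for n in("side","top"):
    px,K,R,t=cam(n);ims.append(px);print(n,"cam at",-R.T@t,"fwd",R[2])
    for l in("handle","hook","bail_large","driver_small"):
        for d in arm.pinpoint(n,l)[:3]: 
            r=ray(K,R,t,d["position"]);z={"handle":295,"hook":210,"bail_large":176,"driver_small":40}[l]
            print(l,np.round(d["position"],1),round(d["score"],2),np.round(atz(r,z)))
    cv2.imwrite(f"pics/{n}.png",px[:,:,::-1])
E
```

```text
[186.15376451 570.05901374 230.26594471] [ 8.71506142e-04  9.87563819e-01 -1.57216209e-01 -8.41446825e-05] 0.0
side cam at [  77.40013056 -756.72509238  718.15729187] fwd [ 0.40023917  0.77951273 -0.48183867]
handle [304.  176.7] 0.71 [563.  37. 295.]
hook [303.  210.2] 0.65 [556.  25. 210.]
bail_large [287.9 199.3] 0.91 [582. 151. 176.]
bail_large [175.2 201.5] 0.89 [300. 284. 176.]
driver_small [326.6 295.9] 0.61 [ 548. -109.   40.]
top cam at [ 369.05004569   95.82744468 1259.15411539] fwd [ 0.12668075  0.00944058 -0.99189862]
handle [324.4 177.8] 0.84 [562.  27. 295.]
hook [320.3 184. ] 0.76 [562.  32. 210.]
bail_large [279.5 185.2] 0.8 [563. 146. 176.]
bail_large [210.4 271.9] 0.55 [319. 332. 176.]
driver_small [279.  182.4] 0.74 [597. 154.  40.]
driver_small [357.3 195.6] 0.42 [557. -96.  40.]
```

View pics/side.png

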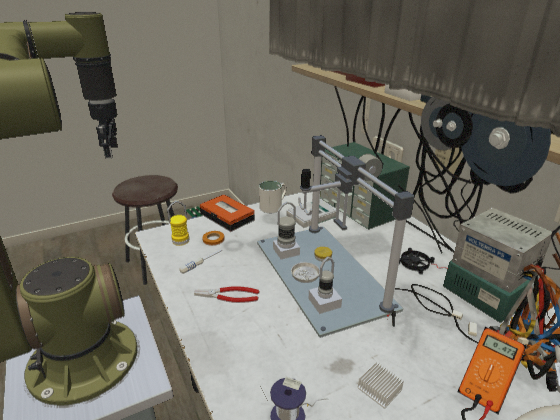

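View pics/top.png

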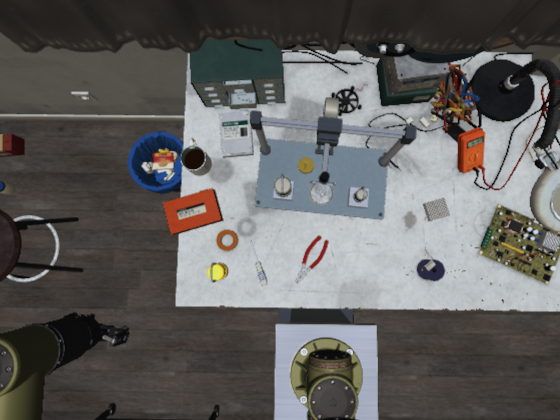

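Candidates for bail_large:
- Driver standing in its rest under the rail: side (288,199), top (280,185).
- Yellow thing at left: side (175,201), top (210,272). It is off the rail and yellow, so it is the look-alike.

The first fits. The smaller driver is at side (325,290). I'll confirm in a crop and triangulate.

```bash
python3 - <<'E'
from h import *
P={}
for n in("side","top"):
    px,K,R,t=cam(n)
    if n=="side": cv2.imwrite("pics/crop.png",cv2.resize(px[130:330,150:420],None,fx=2.9,fy=2.9,interpolation=cv2.INTER_CUBIC)[:,:,::-1])
    for l in("handle","hook","bail_large","driver_small"):
        P[n,l]=[(d["position"],ray(K,R,t,d["position"])) for d in arm.pinpoint(n,l)[:3]]
for l in("handle","hook","bail_large","driver_small"):
    for a in P["side",l]:
        for b in P["top",l]:
            x,e=tri(a[1],b[1]); print(l,np.round(a[0]),np.round(b[0]),np.round(x,1),np.round(e,1))
E
```

```text
handle [306. 179.] [322. 179.] [562.2  32.3 291. ] [2.3 2.3]
hook [304. 211.] [320. 185.] [561.3  33.4 203. ] [1.3 1.3]
bail_large [176. 202.] [212. 272.] [315.3 334.6 147.5] [3.2 3.2]
bail_large [176. 202.] [279. 183.] [413.5 158.2 256. ] [139. 139.]
bail_large [288. 200.] [212. 272.] [450.6 230.6 202.4] [156.7 156.7]
bail_large [288. 200.] [279. 183.] [573.1 144.2 178.8] [5.4 5.4]
driver_small [325. 292.] [357. 197.] [552.1 -95.3  39.5] [0.1 0.1]
```

View pics/crop.png

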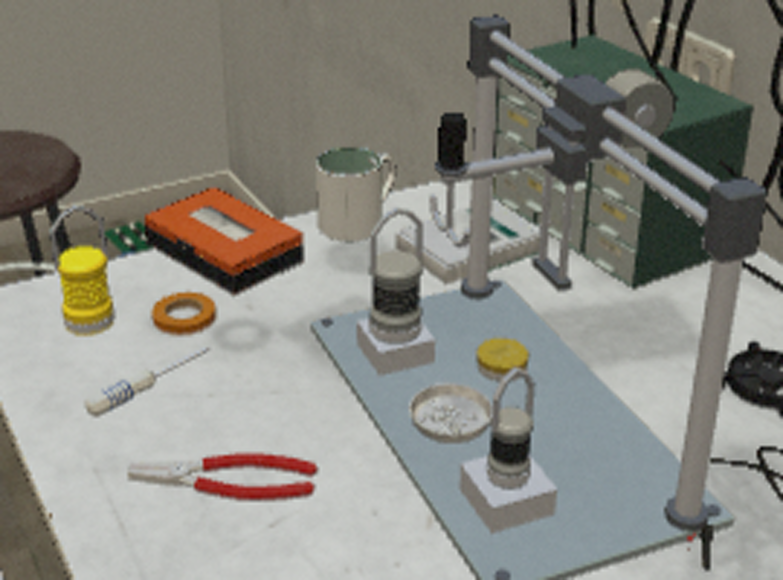

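The crop confirms it: the larger driver, pale with a dark band, stands under the rail with its bail top at crop (398,213). The smaller driver is at (510,430). The yellow look-alike is off at the left (85,290). The triangulated driver spacing of about 240 mm also fits. Next I rise, turn to the rail's yaw and approach.

>>> carry_out(
  steps=[
    [0.0854, [0, 0, -0.06], -0.12],
    [0.0854, [0, 0, -0.06], -0.12],
    [0.0854, [0.0375, 0.0464, 0], 0],
    [0.0854, [0.0375, 0.0464, 0], 0],
    [0.0854, [0.0375, 0.0464, 0], 0],
    [0.0854, [0.0375, 0.0464, 0], 0],
    [0.0854, [0.0375, 0.0464, 0], 0],
    [0.0854, [0.0375, 0.0464, 0], 0],
    [0.0854, [0.0375, 0.0464, 0], 0],
    [0.0854, [0, 0, 0], 0],
  ],
  force=60,
)

```text
t: 2.25
eef_pos: [425.1, 223.4, 351.9]
eef_rot: [-0.0, 0.999, -0.041, 0.001]
ft_force: [-0.5, -0.1, 0.0]
gripper_width: 85.2
grasp_force: 0.0
```

```bash
python3 - <<'E'
from h import *
from scipy.spatial.transform import Rotation as Ro
s=arm.read_state();q=s["eef_rot"];M=Ro.from_quat([q[1],q[2],q[3],q[0]]).as_matrix();print(s["t"],s["eef_pos"],M.round(3).tolist())
P={}
for n in("side","top"):
  for k in range(3):
    px,K,R,t=cam(n)
    for l in("handle","hook","bail_large"):
        for d in arm.pinpoint(n,l)[:2]:
            r=ray(K,R,t,d["position"]);z={"handle":295,"hook":210,"bail_large":176}[l]
            a=atz(r,z)
            if a[0]>450: P.setdefault((n,l),[]).append(r); print(n,l,a.round(1))
  if n=="top": print("rail",[atz(ray(K,R,t,p),310).round() for p in((255,118),(410,134))])
for l in("handle","hook","bail_large"):
    av=[]
    for n in("side","top"):
        if (n,l) in P: L=P[n,l];d=np.mean([x[1] for x in L],0);av.append((L[0][0],d/np.linalg.norm(d)))
    if len(av)==2: print(l,tri(*av))
E
```

```text
2.25 [425.0642692  223.41265387 351.85981918] [[0.997, -0.082, 0.001], [-0.082, -0.997, 0.0], [0.001, -0.0, -1.0]]
side handle [550.9  14.4 295. ]
side hook [557.3  29.9 210. ]
side bail_large [578.  149.6 176. ]
side handle [559.1  28.6 295. ]
side hook [547.   16.4 210. ]
side bail_large [574.4 152.8 176. ]
side handle [562.4  26.2 295. ]
side hook [558.8  28.6 210. ]
side hook [653.8 189.7 210. ]
side bail_large [566.8 144.7 176. ]
top handle [566.8  33.9 295. ]
top hook [563.6  28.6 210. ]
top bail_large [565.8 137.7 176. ]
top hook [556.1  26.9 210. ]
top bail_large [569.5 140.3 176. ]
top handle [561.   29.3 295. ]
top hook [555.   29.1 210. ]
top bail_large [567.4 150.2 176. ]
rail [array([712., 205., 310.]), array([ 674., -187.,  310.])]
handle (array([563.9395807 ,  31.71130298, 290.25620042]), [np.float64(1.001996872870248), np.float64(1.0019968728702175)])
hook (array([555.51177685,  29.09134028, 230.26553573]), [np.float64(1.0138642042911645), np.float64(1.0138642042910107)])
bail_large (array([567.90896191, 142.06052942, 180.27272798]), [np.float64(1.198194857905862), np.float64(1.1981948579057515)])
```

>>> carry_out(
  steps=[
    [0.0854, [0.038, 0.0455, 0], 0],
    [0.0854, [0.038, 0.0455, 0], 0],
    [0.0854, [0.038, 0.0455, 0], 0],
    [0.0854, [0.038, 0.0455, 0], 0],
    [0.0854, [0, 0, 0], 0],
  ],
)

```text
t: 4.08
eef_pos: [562.6, 30.4, 349.6]
eef_rot: [0.001, 0.999, -0.041, -0.001]
ft_force: [0.2, 1.3, -0.6]
gripper_width: 85.2
grasp_force: 0.0
```

```bash
python3 - <<'E'
from h import *
s=arm.read_state();print(s["eef_pos"])
px,K,R,t=cam("wrist");cv2.imwrite("pics/w1.png",px[:,:,::-1])
o=-R.T@t;print(o)
for l in("handle","hook","bail_large"):
    for d in arm.pinpoint("wrist",l)[:2]:
        u=np.array([(d["position"][0]-K[0,2])/K[0,0],(d["position"][1]-K[1,2])/K[1,1]]);th=np.hypot(*u)
        r=R.T@np.array([*(u/th*np.sin(th)),np.cos(th)]);print(l,np.round(d["position"]),round(d["score"],2),atz((o,r),{"handle":295,"hook":210,"bail_large":176}[l]).round(1))
E
```

```text
[562.55410965  30.41511317 349.63046171]
[631.83615367  24.25549188 491.09738759]
handle [276. 230.] 0.98 [560.3  26.9 295. ]
hook [273. 196.] 0.68 [560.9  28.3 210. ]
bail_large [164. 189.] 0.57 [569.4 139.6 176. ]
```

View pics/w1.png

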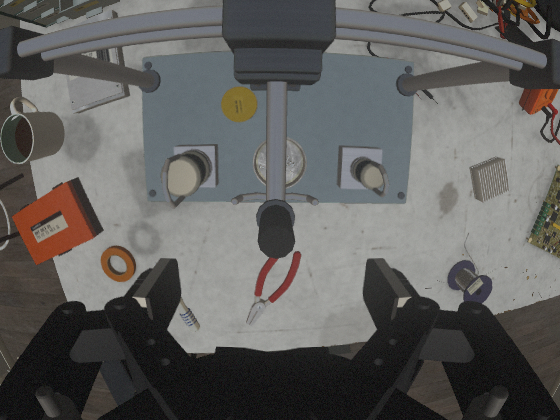

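The wrist view shows the handle centred between the open pads at about (276,230). The large driver is at (185,175) and the small one at (370,175). I'll descend and grip.

>>> carry_out(
  steps=[
    [0.0854, [-0.0015, 0.0025, 0.03], 0],
    [0.0854, [0, 0, 0.038], 0],
    [0.0854, [0, 0, 0], 0],
    [0.012, [0, 0, 0], 0],
    [0.012, [0, 0, 0], 0],
    [0.012, [0, 0, 0], 0],
    [0.012, [0, 0, 0], 0],
    [0.012, [0, 0, 0], 0],
  ],
  force=60,
)

```text
t: 5.28
eef_pos: [559.8, 31.1, 284.5]
eef_rot: [-0.0, 0.999, -0.038, 0.001]
ft_force: [-1.0, 0.5, 5.2]
gripper_width: 20.2
grasp_force: 58.6
```

>>> carry_out(
  steps=[
    [0.012, [0, 0, 0.018], 0],
    [0.012, [0, 0, 0.018], 0],
    [0.012, [0, 0, 0.018], 0],
    [0.012, [0, 0, 0.016], 0],
    [0.012, [0, 0, 0], 0],
    [0.012, [0, 0, 0], 0],
  ],
)

```text
t: 6.02
eef_pos: [559.9, 30.8, 215.5]
eef_rot: [0.0, 0.999, -0.038, 0.001]
ft_force: [-3.1, 0.7, 10.0]
gripper_width: 20.5
grasp_force: 59.1
```

```bash
python3 - <<'E'
from h import *
s=arm.read_state();print(s["eef_pos"],s["ft_force"])
px,K,R,t=cam("wrist")
o=-R.T@t
for l in("handle","hook","bail_large"):
  for k in range(1):
    for d in arm.pinpoint("wrist",l)[:2]:
        u=np.array([(d["position"][0]-K[0,2])/K[0,0],(d["position"][1]-K[1,2])/K[1,1]]);th=np.hypot(*u)
        r=R.T@np.array([*(u/th*np.sin(th)),np.cos(th)]);print(l,np.round(d["position"]),round(d["score"],2),atz((o,r),{"handle":225,"hook":140,"bail_large":176}[l]).round(1))
P={}
for n in("side","top"):
    px,K,R,t=cam(n)
    if n=="side": cv2.imwrite("pics/c2.png",cv2.resize(px[130:330,220:420],None,fx=2.9,fy=2.9,interpolation=cv2.INTER_CUBIC)[:,:,::-1])
    for l,z in(("handle",225),("hook",140),("bail_large",176)):
        for d in arm.pinpoint(n,l)[:2]:
            r=ray(K,R,t,d["position"]);a=atz(r,z)
            if a[0]>450: P[n,l]=r;print(n,l,a.round(1))
for l in("handle","hook","bail_large"):
    if ("side",l) in P and ("top",l) in P: print(l,tri(P["side",l],P["top",l]))
E
```

```text
[559.85418349  30.80901179 215.48323532] [-3.12426603  0.74730168  9.98849973]
handle [271. 271.] 0.56 [560.9  30.3 225. ]
hook [270. 220.] 0.66 [557.7  31.3 140. ]
bail_large [103. 230.] 0.88 [570.3 139.9 176. ]
side handle [560.7  36.  225. ]
side hook [558.7  21.9 140. ]
side bail_large [580.2 152.5 176. ]
```

View pics/c2.png

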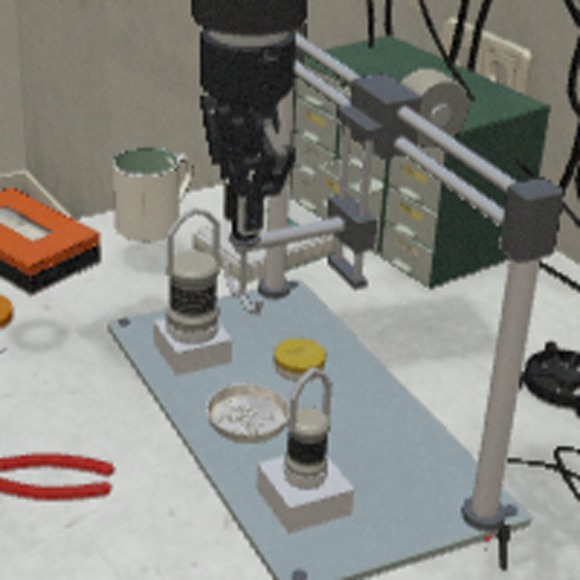

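The hook is pulled about 69 mm, with the prongs at about (255,300) in the crop, between the bail top and the body top. The bail is about 112 mm along the rail. I'll slide 94 mm.

>>> carry_out(
  steps=[
    [0.012, [0, -0.014, 0], 0],
    [0.012, [0, -0.016, 0], 0],
    [0.012, [0, -0.016, 0], 0],
    [0.012, [0, -0.016, 0], 0],
    [0.012, [0, -0.016, 0], 0],
    [0.012, [0, -0.016, 0], 0],
    [0.012, [0, 0, 0], 0],
    [0.012, [0, 0, 0], 0],
  ],
)

```text
t: 7.62
eef_pos: [568.4, 125.2, 216.3]
eef_rot: [-0.001, 0.999, -0.038, 0.003]
ft_force: [1.9, 0.0, 9.7]
gripper_width: 20.6
grasp_force: 59.1
```

```bash
python3 - <<'E'
from h import *
s=arm.read_state();print(s["eef_pos"],s["ft_force"])
px,K,R,t=cam("wrist")
A=px[120:320,120:420]
o=-R.T@t
for l,z in(("handle",225),("hook",140),("bail_large",176)):
    for d in arm.pinpoint("wrist",l)[:2]:
        u=np.array([(d["position"][0]-K[0,2])/K[0,0],(d["position"][1]-K[1,2])/K[1,1]]);th=np.hypot(*u)
        r=R.T@np.array([*(u/th*np.sin(th)),np.cos(th)]);print(l,np.round(d["position"]),round(d["score"],2),atz((o,r),z).round(1))
px,K,R,t=cam("side");B=px[150:300,220:370]
for l,z in(("hook",140),("bail_large",176)):
    for d in arm.pinpoint("side",l)[:2]: print(l,np.round(d["position"]),atz(ray(K,R,t,d["position"]),z).round(1))
f=lambda a,w,h:cv2.resize(a,(w,h),interpolation=cv2.INTER_CUBIC)
cv2.imwrite("pics/c3.png",np.hstack([f(A,450,300),f(B,300,300)])[:,:,::-1])
E
```

```text
[568.38567819 125.18838482 216.27260828] [1.91042563e+00 9.09058019e-03 9.65505139e+00]
bail_large [245. 231.] 0.89 [572.3 139.8 176. ]
hook [288. 217.] [564.8 118.9 140. ]
bail_large [175. 201.] [300.7 288.8 176. ]
bail_large [287. 201.] [573.4 141.2 176. ]
```

View pics/c3.png

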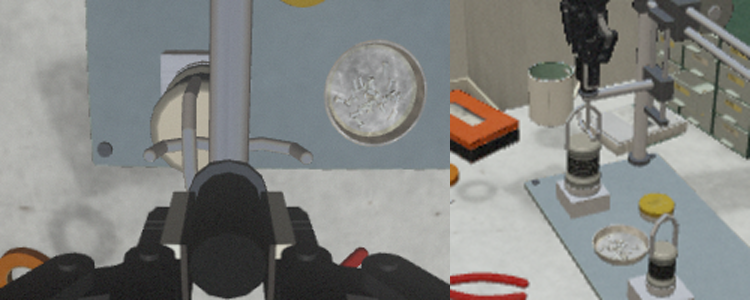

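The left prong, tip at (152,155), has passed under the bail wire at (190,120), which lies between tip and stem about 15 mm from the stem. The driver still stands. I'll let the hook rise.

>>> carry_out(
  steps=[
    [0.012, [0, 0, -0.008], 0],
    [0.012, [0, 0, -0.008], 0],
    [0.012, [0, 0, -0.008], 0],
    [0.012, [0, 0, -0.008], 0],
    [0.012, [0, 0, -0.008], 0],
    [0.012, [0, 0, -0.008], 0],
    [0.012, [0, 0, -0.008], 0],
    [0.012, [0, 0, -0.008], 0],
    [0.012, [0, 0, -0.003], 0],
    [0.012, [0, 0, 0], 0],
  ],
)

```text
t: 9.22
eef_pos: [568.3, 124.9, 281.9]
eef_rot: [-0.0, 0.999, -0.038, 0.002]
ft_force: [5.7, -0.7, 3.7]
gripper_width: 20.6
grasp_force: 58.6
```

```bash
python3 - <<'E'
from h import *
s=arm.read_state();print(s["eef_pos"],s["ft_force"])
px,K,R,t=cam("side");B=px[120:320,200:400]
px,K,R,t=cam("wrist");A=px[120:320,120:420]
f=lambda a,w,h:cv2.resize(a,(w,h),interpolation=cv2.INTER_CUBIC)
cv2.imwrite("pics/c4.png",np.hstack([f(A,450,300),f(B,300,300)])[:,:,::-1])
E
```

```text
[568.26143269 124.86126471 281.90819651] [ 5.71472557 -0.65291175  3.72931036]
```

View pics/c4.png

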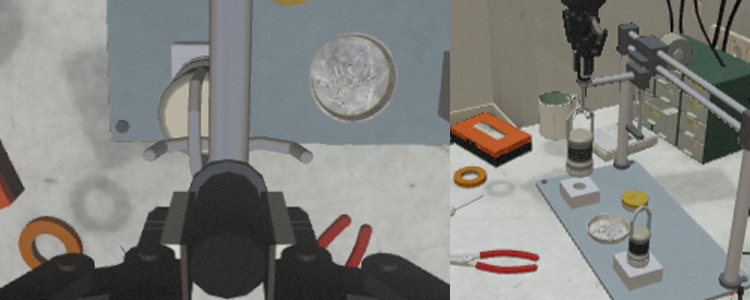

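The driver hangs from the prong clear of its empty rest, and the small driver is untouched. I'll settle, release and retreat upward.

>>> carry_out(
  steps=[
    [0.012, [0.001, 0, -0.002], 0],
    [0.012, [0.001, 0, 0], 0],
    [0.012, [0, 0, 0], 0],
    [0.026, [0, 0, 0], 0],
    [0.035, [0, 0, 0], 0],
    [0.06, [0, 0, 0], 0],
    [0.07, [0, 0, 0], 0],
    [0.07, [0, 0, -0.02], 0],
    [0.07, [0, 0, -0.03], 0],
    [0.07, [0, 0, -0.04], 0],
  ],
)

```text
t: 10.58
eef_pos: [568.4, 124.7, 372.4]
eef_rot: [0.0, 0.999, -0.038, -0.001]
ft_force: [1.0, 0.1, 0.9]
gripper_width: 69.9
grasp_force: 0.0
```

>>> carry_out(
  steps=[
    [0.07, [0, 0, -0.02], 0],
    [0.07, [0, 0, 0], 0],
    [0.07, [0, 0, 0], 0],
    [0.07, [0, 0, 0], 0],
    [0.07, [0, 0, 0], 0],
    [0.07, [0, 0, 0], 0],
    [0.07, [0, 0, 0], 0],
    [0.07, [0, 0, 0], 0],
  ],
)

```text
t: 11.58
eef_pos: [568.7, 124.8, 392.3]
eef_rot: [0.0, 0.999, -0.038, -0.0]
ft_force: [-0.6, 0.9, 0.0]
gripper_width: 70.4
grasp_force: 0.0
```

```bash
python3 - <<'E'
from h import *
s=arm.read_state();print(s["t"],s["eef_pos"],s["ft_force"])
px,K,R,t=cam("side");B=px[120:320,200:400]
px,K,R,t=cam("wrist");A=px[120:320,120:420]
f=lambda a,w,h:cv2.resize(a,(w,h),interpolation=cv2.INTER_CUBIC)
cv2.imwrite("pics/c5.png",np.hstack([f(A,450,300),f(B,300,300)])[:,:,::-1])
E
```

```text
11.575 [568.67974184 124.75713408 392.29004667] [-0.55420304  0.9273766   0.00480388]
```

View pics/c5.png

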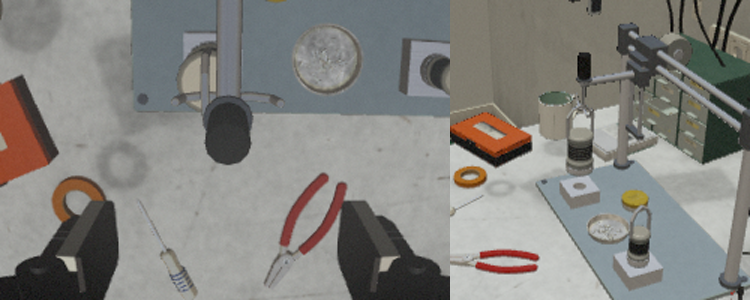

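The gripper is clear of the handle, the driver hangs upright from the hook at the top, and the small driver still stands. I'm handing in.

```bash
python3 -c "
from station import arm
print(arm.hand_in())"
```

```text
the job is handed in; nothing more can be done
None
```

I handed the job in at about 11.6 s: the last picture showed the larger driver hanging from the hook clear of its rest, the smaller one still in its rest and the gripper clear; the hand-in returned no verdict.

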